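Lock a fresh water-filter cartridge into the coffee bar's filter head

ROBOT

A 6-joint arm with a two-finger parallel gripper is mounted at the origin on the work surface. World frame = base frame: x ahead of the robot, y to its left, z up, the work surface at z = 0. Lengths are in m, angles in rad, forces in N, time in s.
With the tool pointing down it reaches from about 0.375 to 0.9 m from the base axis. Payload 3.1 kg.
Tool frame: the origin (TCP) lies at the centre of the arm's flange, where the gripper is bolted on; the fingertips stand robot.tip_extent ahead of it and the grasp point (between the pads) lies 164 mm ahead of it (robot.tip_extent is the distance from the TCP to the fingertips, in m); z points along the fingers, y is the line along which they close (so a half turn about z gives the same grasp; the last joint's range is limited). The gripper opens to 87 mm and grips with 3 to 60 N. Pads are 19 mm wide; open, the fingers measure 117 mm over their backs; the gripper's body (75 mm by 190 mm) begins 51 mm behind the grasp point.
Start: joints at [-1.528, 0.527, 1.433, -0, 1.181, -0.178], TCP at [0.138, -0.61, 0.405] pointing down, gripper open.
Joint ranges: [-3.08, 3.08], [-0.75, 2.2], [0.22, 2.44], [-1.43, 4.57], [0, 2.65], [-2.85, 2.85]. Speed limits (rad/s): [2.79, 2.79, 3.14, 3.14, 3.14, 3.14].

INTERFACE

Orientations are given as a unit quaternion [x, y, z, w].
In Python, from rig import get_obs, camera, hand_in, cut_out, robot gives the robot as it stands.
- The arm moves only by the tool step_arm, never from a script. Its argument "rows" is a list of rows, each a list of 6 numbers: the shift along the world's x, y, z in m, then the turn, a rotation vector about the world's x, y, z in degrees. A call has 1 to 12 rows; each row shifts and turns the commanded pose from where the row before left it; what a row does not reach is not made up. A row lasts 1/8 s, in which the tool goes at most 62.5 mm and 10.7 degrees, less where a joint would pass 70% of its speed; a pose out of reach is approached as far as the arm can. A call is refused whole if a number of a shift passes 0.0625 or a number of a turn 10.7, either way. A call with a gripper value outside its range is refused whole. "jaw" is the finger opening in m, from 0 to 0.087, set as the call begins (left out, the last holds). The fingers move at their own pace and stop on an object; "squeeze" is the grip in N (left out, the last holds). Time passes only in rows, so rows that do not move let the fingers close. It gives the time, the measured TCP pose, the force, the opening and the grip force at its end, in the units of the state.
- get_obs(): the state, without advancing time (a new reading comes with each control period).
- camera(name): name is "side" or "top" or "wrist"; returns a dict with "pixels" (384x512x3 uint8, blue, green, red), "depth" (384x512 float32, m along the optical axis (not along the pixel's ray), 0 where there is no reading), "fov_y" (degrees; the focal length in pixels is half the picture's height over the tangent of half this angle, whatever the lens; pixels are square), "cx", "cy" (the principal point, pixels), "extrinsics" (4x4, takes a point from camera to world coordinates); the wrist camera has in their place "mount" (4x4, takes a point from camera to tool coordinates, whose origin is the TCP and whose axes are the flange's). Camera axes: x right, y up, looking along -z (the intrinsics and any distortion apply to the point x, -y, -z); pixel columns grow to the right and rows downward; lengths in m; the calibration is good to about 2 mm. A picture is of the moment at which its call begins: read the wrist's pose just before it.
- hand_in(): hands the job in; it is judged then, once.
Trained networks look in the newest picture that a camera, given by its name, has taken for a name from the list of things; names that differ only in an ending like _2 or _b are one class to them, and where a whole thing is asked for, a point or a joint stands for the part that bears it (a point fixed in the world has none). Each returns a list of dicts, best first, with "confidence" (0 to 1); they miss things now and then, are a little off and sometimes report something else, mostly with a low value. They report only what shows in the picture. A call takes as long as a camera call. They do not tell look-alikes from the thing itself.
- cut_out(label, camera): "region" (384x512 bool, what is visible of it) and "extent" ([centre column, centre row, width, height] in pixels, round what is visible of it).
The state is a dict: "time": time; "q": joint angles; "joint_velocities": joint speeds; "joint_torque": joint torques, N m; "position": TCP position; "tool_rot": TCP orientation; "ft_force": force on the tool from outside, world axes, zero at the start; "moment": the same for the moment, N m; "grip_width": finger opening in m; "grip_force": force on a finger pad.
Only numpy, scipy, OpenCV 4.12 (cv2) and the standard library are available. Lean on these libraries where they do the work, as an engineer would, in place of code of your own. Each camera call takes 0.05 s, during which the arm holds its last target. There are 200 camera calls.

TASK

Fit the fresh water-filter cartridge, the winged one with two side lugs, into the filter head on the counter: find the slots, push it in against the spring and twist it clockwise (seen from above) about a quarter turn until it stops, then let it rise into its lock and let go. Do not force it, and leave the look-alike plug and the other things on the counter where they are.

Things in the scene. Friction and masses are not known exactly. Their poses are not given: they have to be found in the camera images.
- cartridge: White plastic filter cartridge, 74 mm tall, 145 to 235 g, upright on the counter. Origin: centre of its underside, z up. Spigot 44 mm in diameter, z 0 to 38 mm (foot chamfered 3 mm in, 5 high); cap disc 48 mm in diameter, z 38 to 46. Two lugs stick out along +x and -x to radius 31 mm, each 11 mm wide in y, z 16 to 24. A half turn about z changes nothing.
- cartridge_wing (a point): Centre of the cartridge's wing, 60 mm above its underside, axes of the cartridge. The wing is an upright plate on the cap, 42 mm long (x, in line with the lugs), 14 mm thick (y), z 46 to 74 mm: pinch it across y.
- filter_head: Fixed grey block 130 x 130 x 50 mm, two brass pipe stubs on its +x side; origin: centre of its underside, z up. In its middle a steel bayonet collar, 88 mm outside, rises to z 60 mm; bore 47 mm. The collar's two lug slots, half a turn apart, lie near the head's +x and -x axes but up to 22 degrees off either way; that angle is not measured: look into the mouth or search by feel.
- head_mouth (a point): Centre of the mouth, on the collar's top face, 60 mm above the head's underside, axes of the head. The slots leave the lugs about 4 degrees of play each way. With the lugs lying on the collar's flat top, the cartridge's underside is 44 mm above the head's underside; in the slots it goes down freely to 37 mm.
- head_spring (a point): Centre of the top of the rubber spring plunger inside the bore at rest (does not move with it), 37 mm above the head's underside. The plunger pushes up with 4 N there and 0.65 N more per mm pressed. With its underside below 27 mm the cartridge's lugs are under the collar's roof and can turn; at 24 mm they meet a hard floor (12.5 N of spring).
- head_lock (a point): Centre of the cartridge's underside when locked, on the head's axis, 31 mm above the head's underside. Pushed in, the lugs turn clockwise only: the lock pockets are centred 75 degrees from the slots, a hard stop is 6 degrees further. There the spring lifts the lugs 4 mm up into the pockets when the push is eased. Not locked, it springs back up to 37 mm.
- plug: Look-alike travel plug, not to be used: white, same wing, but with a wider cap disc of 64 mm and a smooth spigot without lugs; 74 mm tall, origin at the centre of its underside.
- pitcher: Steel milk pitcher, 72 mm across, 90 mm tall; leave it.
- tamper: Dark steel tamper, 58 mm across, 86 mm tall; leave it.
- cup: White cup, 80 mm across, 65 mm tall; leave it.
- syrup: Amber glass bottle, 60 mm across, 190 mm tall; leave it.
- basket: Small steel filter basket (open bowl), 60 mm across, 25 mm tall; leave it.
- brush: Wooden-handled counter brush lying flat; leave it.
- saucer: White saucer, 130 mm across; leave it.
There are look-alikes about, which are no part of the job. Leave any purple or red look-alike of the cartridge alone.

How it is judged:
By the outcome, as a careful person would: the job done as asked, in the order asked, and still so for the second after the job is handed in, with the robot touching nothing.
It also fails if it takes over 72 s, if anything falls off the work surface, if the arm or the gripper's body presses on something with over 40 N, if the wrist force passes 120 N, or if a joint passes its speed limit or range.

## Working session

There is one attempt and no reset: what is moved stays moved. The work goes in short steps, Python scripts to look and compute and a tool call to move; the robot and the scene stay as the last step left them, time stands still between calls to the robot, and variables do not carry over. Pictures are saved under pics/ and viewed, at most 10 in all, crops included, and the job is handed in when it is done.

Besides the shell and the picture viewer there is one more tool, called after "Request:" as name([rows], argument=value, ...), one row to a line, values as JSON. step_arm: Moves the arm, as the interface text tells. Its arguments: {"type":"object","properties":{"rows":{"type":"array"},"jaw":{"type":"number"},"squeeze":{"type":"number"}},"required":["rows"]}

```bash
mkdir -p pics; ls; cat > h.py <<'E'
import numpy as np, cv2
from rig import get_obs, camera, hand_in, cut_out, robot
from scipy.spatial.transform import Rotation as R
def ext(c,o):
    if 'extrinsics' in c: return np.array(c['extrinsics'])
    T=np.eye(4);T[:3,:3]=R.from_quat(o['tool_rot']).as_matrix();T[:3,3]=o['position'];return T@np.array(c['mount'])
def cloud(c,o):
    d=c['depth'];h,w=d.shape;f=h/2/np.tan(np.radians(c['fov_y'])/2)
    v,u=np.mgrid[:h,:w]
    P=np.stack([(u-c['cx'])/f*d,-(v-c['cy'])/f*d,-d,np.ones_like(d)],-1)
    W=P@ext(c,o).T
    W=W[...,:3].copy();W[d<=0]=np.nan
    return W
E
python3 - <<'E'
from h import *
o=get_obs();print(o,robot.tip_extent)
ims=[]
for n in ('top','side'):
    c=camera(n);W=cloud(c,o);print(n,{k:v for k,v in c.items() if k not in('pixels','depth')})
    cv2.imwrite(f'pics/{n}.png',c['pixels']);np.savez(f'{n}.npz',W=W,im=c['pixels'])
    for l in ('cartridge','plug','filter_head','syrup','pitcher'):
        for r in cut_out(l,n):
            p=W[r['region']];print(n,l,round(r['confidence'],2),np.round(r['extent']),np.round(np.nanmedian(p,0),3),np.round(np.nanmax(p[:,2]),3))
E
```

```text
pics
{'time': 0.0, 'q': array([-1.52753492e+00,  5.28488203e-01,  1.43390186e+00,  2.15203236e-05,
        1.18140102e+00, -1.78490391e-01]), 'joint_velocities': array([ 0.0002665 , -0.00187545, -0.00085512, -0.00036068,  0.00078967,
       -0.00055819]), 'joint_torque': array([-2.09198835e-03, -4.40050864e+01, -1.76591295e+01,  6.33717491e-02,
        5.83185093e-02, -1.64360813e-04]), 'position': array([ 0.13748382, -0.60934098,  0.40375781]), 'tool_rot': array([ 9.93859415e-01,  1.10644728e-01,  8.41937672e-05, -1.09603270e-03]), 'ft_force': array([-0.37044578,  0.95400086,  0.32876379]), 'moment': array([-0.00194944, -0.03966967,  0.06971074]), 'grip_force': 0.0, 'grip_width': 0.08706630012355715} 0.1822
top {'fov_y': 43.7328163014374, 'cx': 257.7819433752561, 'cy': 193.7481785876858, 'extrinsics': array([[ 1.57018789e-02,  9.98173414e-01, -5.83376962e-02,
         4.52365127e-01],
       [-9.99876652e-01,  1.56963146e-02, -5.53641792e-04,
        -1.15212038e-02],
       [ 3.63056314e-04,  5.83391936e-02,  9.98296753e-01,
         1.61422398e+00],
       [ 0.00000000e+00,  0.000
[... 1116 characters left out ...]
28.] [ 0.389 -0.245  0.046] 0.296
side cartridge 0.52 [290. 153.  16.  29.] [ 0.584 -0.192  0.045] 0.077
side plug 0.87 [306. 176.  26.  26.] [ 0.486 -0.121  0.046] 0.077
side plug 0.62 [255. 139.  17.  31.] [ 0.719 -0.196  0.016] 0.087
side plug 0.51 [242. 239.  80.  64.] [0.49  0.176 0.049] 0.066
side filter_head 0.79 [242. 238.  80.  65.] [0.49  0.176 0.049] 0.066
side syrup 0.94 [124. 252.  41.  77.] [0.647 0.397 0.1  ] 0.192
side syrup 0.48 [330. 149.  20.  27.] [ 0.493 -0.273  0.044] 0.078
side syrup 0.2 [274. 123.  34.  26.] [ 0.744 -0.359  0.01 ] 0.02
side pitcher 0.92 [224. 164.  36.  39.] [ 0.696 -0.025  0.058] 0.093
side pitcher 0.73 [124. 253.  36.  75.] [0.647 0.397 0.101] 0.192
```

```bash
python3 - <<'E'
from h import *
t=cv2.imread('pics/top.png')[100:300,90:390];s=cv2.imread('pics/side.png')[110:300,90:390]
o=np.vstack([cv2.resize(t,(600,400),interpolation=2)])
cv2.imwrite('pics/t2.png',cv2.resize(t,(800,533),interpolation=2));cv2.imwrite('pics/s2.png',cv2.resize(s,(800,507),interpolation=2))
E
```

```text
(no output)
```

View pics/t2.png

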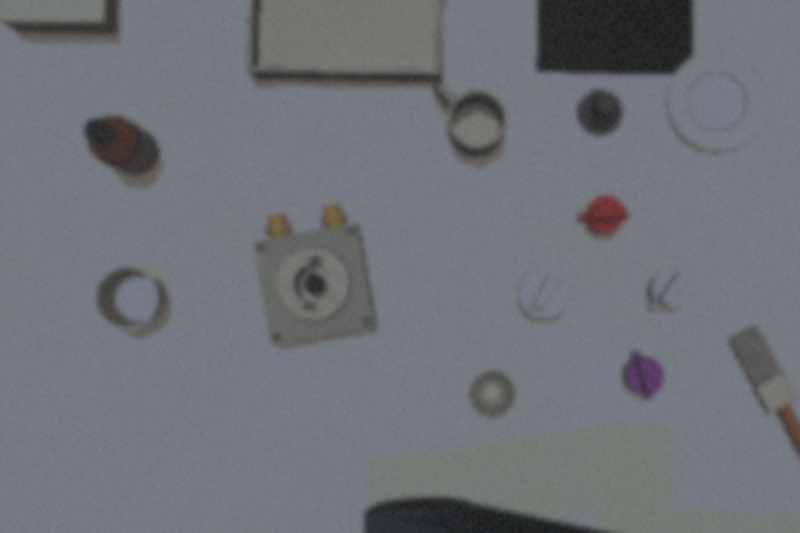

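View pics/s2.png

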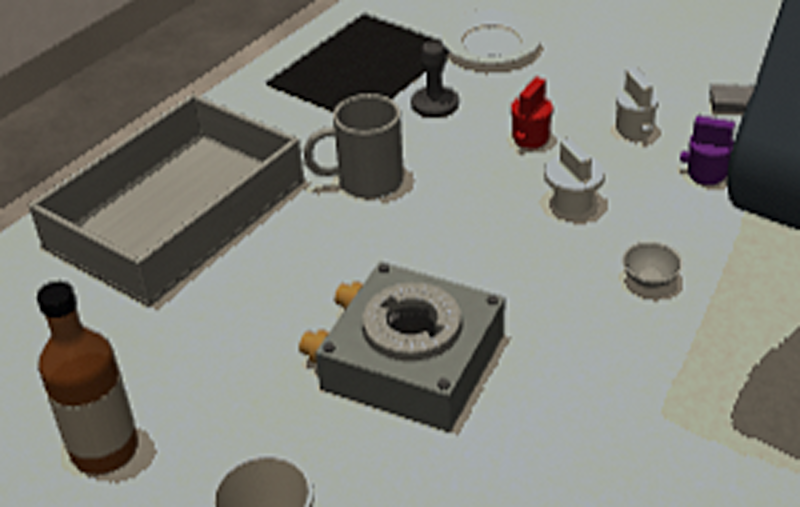

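Candidates in the full top picture are white with lugs (341,208), white plug with wide cap (296,212), red (315,183) and purple (331,240). I choose (341,208), because the side view at (330,150) shows a narrow cap and a lug. Next I measure more closely and plan the approach.

```bash
python3 - <<'E'
from h import *
o=get_obs()
c=camera('wrist');print(np.round(c['mount'],3),c['fov_y'])
print(R.from_quat(o['tool_rot']).as_matrix().round(3))
for n in('top','side'):
    W=np.load(n+'.npz')['W']
    m=(abs(W[...,0]-.5)<.05)&(abs(W[...,1]+.277)<.05)&(W[...,2]>.062)
    p=W[m];print(n,len(p),p.mean(0).round(4),np.percentile(p[:,2],90).round(4))
    u,s,v=np.linalg.svd(p[:,:2]-p[:,:2].mean(0),full_matrices=False);print(s,v[0],np.degrees(np.arctan2(v[0,1],v[0,0])))
    m=(abs(W[...,0]-.50)<.1)&(abs(W[...,1]-.16)<.1)&(abs(W[...,2]-.0625)<.007)
    p=W[m];print(n,'collar',len(p),np.median(p,0),cv2.minEnclosingCircle(p[:,:2].astype(np.float32)))
    z=W[...,2];print('table',np.nanmedian(z[(abs(z)<.02)]))
E
```

```text
[[ 0.     0.964  0.264  0.071]
 [ 1.    -0.     0.001  0.001]
 [ 0.001  0.264 -0.964  0.02 ]
 [ 0.     0.     0.     1.   ]] 62.516638687140585
[[ 0.976  0.22   0.   ]
 [ 0.22  -0.976 -0.   ]
 [ 0.     0.    -1.   ]]
top 61 [ 0.502  -0.283   0.0724] 0.0773
[0.09590083 0.03320298] [-0.80250447  0.59664611] 143.36993155795082
top collar 405 [0.5002373  0.15274313 0.05968098] ((0.4994092881679535, 0.1506153643131256), 0.08523336797952652)
table 7.718935861078524e-05
side 69 [ 0.4965 -0.2824  0.071 ] 0.0752
[0.11052873 0.0383062 ] [-0.84761246  0.53061578] 147.95292962667028
side collar 573 [0.49690644 0.15575916 0.059959  ] ((0.4953521490097046, 0.15324319899082184), 0.07638564705848694)
table 0.0002786488270251075
```

Request:
step_arm([
  [0.03,0.027,-0.004,0,0,10],
  [0.03,0.027,-0.004,0,0,10],
  [0.03,0.027,-0.004,0,0,10],
  [0.03,0.027,-0.004,0,0,10],
  [0.03,0.027,-0.004,0,0,10],
  [0.03,0.027,-0.004,0,0,10],
  [0.03,0.027,-0.004,0,0,10],
  [0.03,0.027,-0.004,0,0,10],
  [0.03,0.027,-0.004,0,0,10],
  [0.03,0.027,-0.004,0,0,10],
  [0.03,0.027,-0.004,0,0,10],
  [0.03,0.027,-0.004,0,0,10],
], jaw=0.087)

```text
time: 2.15
position: [0.4985, -0.2848, 0.3568]
tool_rot: [0.398, 0.917, -0.0, 0.0]
ft_force: [0.1, 0.3, 0.4]
grip_width: 0.0866
grip_force: 0.0
```

Request:
step_arm([
  [0.003,0.002,0,0,0,10],
  [0,0,0,0,0,0],
  [0,0,0,0,0,0],
])

```text
time: 2.52
position: [0.5003, -0.284, 0.3568]
tool_rot: [0.321, 0.947, -0.0, 0.0]
ft_force: [0.5, -0.9, -0.6]
grip_width: 0.087
grip_force: 0.0
```

```bash
cat > w.py <<'E'
from h import *
def wing(x,y,name):
    o=get_obs();c=camera('wrist');W=cloud(c,o);cv2.imwrite(f'pics/{name}.png',c['pixels']);np.savez(name+'.npz',W=W,im=c['pixels'])
    Rm=R.from_quat(o['tool_rot']).as_matrix();print('t',o['time'],'tcp',o['position'].round(4),'yaw',np.degrees(np.arctan2(Rm[1,0],Rm[0,0])).round(2),'z',Rm[:,2].round(4),'F',o['ft_force'].round(1),o['q'].round(2))
    m=(np.hypot(W[...,0]-x,W[...,1]-y)<.04)&(W[...,2]>.069)&(W[...,2]<.085)
    p=W[m][:,:2].astype(np.float32);r=cv2.minAreaRect(p);print(len(p),np.nanmedian(W[m][:,2]),p.mean(0),r)
    v=np.linalg.svd(p-p.mean(0),full_matrices=False)[2][0];print('wing',np.degrees(np.arctan2(v[1],v[0])))
    m=(np.hypot(W[...,0]-x,W[...,1]-y)<.04)&(abs(W[...,2]-.046)<.003)
    print('cap',cv2.minEnclosingCircle(W[m][:,:2].astype(np.float32)))
    return W
E
python3 - <<'E'
from w import *
wing(.5,-.283,'w1')
E
```

```text
t 2.525 tcp [ 0.5003 -0.284   0.3568] yaw 142.54 z [ 0.e+00 -2.e-04 -1.e+00] F [ 0.5 -0.9 -0.6] [-0.71  0.52  1.61 -0.    1.01 -1.63]
751 0.07365402112513719 [ 0.49804384 -0.28589904] ((0.49848100543022156, -0.28640735149383545), (0.013823915272951126, 0.04156070575118065), 52.76797866821289)
wing -35.74415
cap ((0.49904054403305054, -0.28674158453941345), 0.024118825793266296)
```

View pics/w1.png

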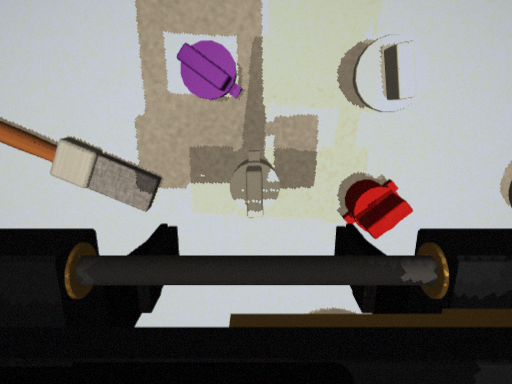

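The target at (255,185) in the wrist view is white and winged, with a narrow cap and lugs at rows 155 and 215. That confirms it as the cartridge. I'll grasp with the tips 3 mm above the cap.

Request:
step_arm([
  [-0.0018,-0.0024,-0.02,0,0,1.2],
  [0,0,-0.025,0,0,0],
  [0,0,-0.025,0,0,0],
  [0,0,-0.025,0,0,0],
  [0,0,-0.02,0,0,0],
  [0,0,-0.01,0,0,0],
  [0,0,0,0,0,0],
], jaw=0.05)

```text
time: 3.45
position: [0.4984, -0.2864, 0.2313]
tool_rot: [0.31, 0.951, 0.0, -0.001]
ft_force: [-0.1, 0.4, 0.6]
grip_width: 0.0499
grip_force: 0.0
```

Request:
step_arm([
  [0,0,0,0,0,0],
  [0,0,0,0,0,0],
  [0,0,0,0,0,0],
  [0,0,0,0,0,0],
], jaw=0, squeeze=40)

```text
time: 3.95
position: [0.4988, -0.2861, 0.2321]
tool_rot: [0.31, 0.951, -0.0, 0.0]
ft_force: [0.1, 0.7, 0.4]
grip_width: 0.0179
grip_force: 0.0
```

Request:
step_arm([
  [0,0,0,0,0,0],
  [0,0,0,0,0,0],
  [0,0,0,0,0,0],
])

```text
time: 4.32
position: [0.4988, -0.286, 0.2319]
tool_rot: [0.31, 0.951, -0.0, 0.0]
ft_force: [0.2, 0.4, 1.5]
grip_width: 0.0137
grip_force: 40.0
```

Request:
step_arm([
  [0,0,0.01,0,0,0],
  [0,0,0.02,0,0,0],
  [0,0,0.03,0,0,0],
  [0,0,0.03,0,0,0],
  [0,0,0.03,0,0,0],
  [0,0,0.03,0,0,0],
])

```text
time: 5.08
position: [0.4984, -0.2858, 0.3829]
tool_rot: [0.31, 0.951, 0.0, -0.0]
ft_force: [0.1, 0.2, -1.0]
grip_width: 0.0139
grip_force: 40.0
```

Request:
step_arm([
  [0.006,0.02,0,0,0,3.4],
  [0.006,0.0385,0,0,0,3.4],
  [0.006,0.0385,0,0,0,3.4],
  [0.006,0.0385,0,0,0,3.4],
  [0.006,0.0385,0,0,0,3.4],
  [0.006,0.0385,0,0,0,3.4],
  [0.006,0.0385,0,0,0,3.4],
  [0.006,0.0385,0,0,0,3.4],
  [0.006,0.0385,0,0,0,3.4],
  [0.006,0.0385,0,0,0,3.4],
  [0.006,0.0385,0,0,0,3.4],
  [0.006,0.035,0,0,0,3],
])

```text
time: 6.58
position: [0.5693, 0.1565, 0.3798]
tool_rot: [-0.04, 0.999, 0.0, -0.002]
ft_force: [-0.4, -0.1, -2.0]
grip_width: 0.0139
grip_force: 40.0
```

Request:
step_arm([
  [0,0,0,0,0,0],
  [0,0,0,0,0,0],
])

```text
time: 6.82
position: [0.5697, 0.1544, 0.3804]
tool_rot: [-0.038, 0.999, -0.0, -0.002]
ft_force: [-0.3, -0.1, -1.7]
grip_width: 0.0135
grip_force: 40.0
```

```bash
python3 - <<'E'
from w import *
o=get_obs();c=camera('wrist');W=cloud(c,o);cv2.imwrite('pics/m1.png',c['pixels']);np.savez('m1.npz',W=W,im=c['pixels'])
print(o['position'],o['tool_rot'],o['grip_width'],o['q'].round(2))
# rectified top-down maps, 0.25mm/px: warp via plane z=.06
T=ext(c,o);f=192/np.tan(np.radians(c['fov_y'])/2)
g=np.arange(-.05,.05,.0002);X,Y=np.meshgrid(.498+g,.154+g)  # cols=x rows=y
P=np.stack([X,Y,np.full_like(X,.06),np.ones_like(X)],-1)@np.linalg.inv(T).T
mx=(P[...,0]/-P[...,2]*f+c['cx']).astype(np.float32);my=(-P[...,1]/-P[...,2]*f+c['cy']).astype(np.float32)
im=cv2.remap(c['pixels'],mx,my,1);z=cv2.remap(np.nan_to_num(W[...,2]).astype(np.float32),mx,my,0)
zz=cv2.applyColorMap(np.uint8(np.clip((z-.02)/.06,0,1)*255),2)
v=cv2.resize(c['pixels'],(400,300))
pad=np.zeros((500,800,3),np.uint8);pad[:400,:400]=cv2.resize(im,(400,400));pad[:400,400:]=cv2.resize(zz,(400,400))
cv2.imwrite('pics/m1b.png',np.vstack([pad[:400],np.hstack([cv2.resize(c['pixels'],(266,200)),np.zeros((200,534,3),np.uint8)])]))
m=(np.hypot(W[...,0]-.498,W[...,1]-.154)<.06)&(abs(W[...,2]-.06)<.003)
p=W[m][:,:2].astype(np.float32);print(np.median(W[m][:,2]),cv2.minEnclosingCircle(p))
E
```

```text
[0.56968423 0.15443592 0.38038728] [-3.84174514e-02  9.99260426e-01 -2.37653646e-04 -1.62596818e-03] 0.013530144951044612 [ 0.08  0.51  1.55 -0.    1.09 -1.57]
0.0598584818754373 ((0.4982433021068573, 0.15239913761615753), 0.04448584094643593)
```

View pics/m1b.png

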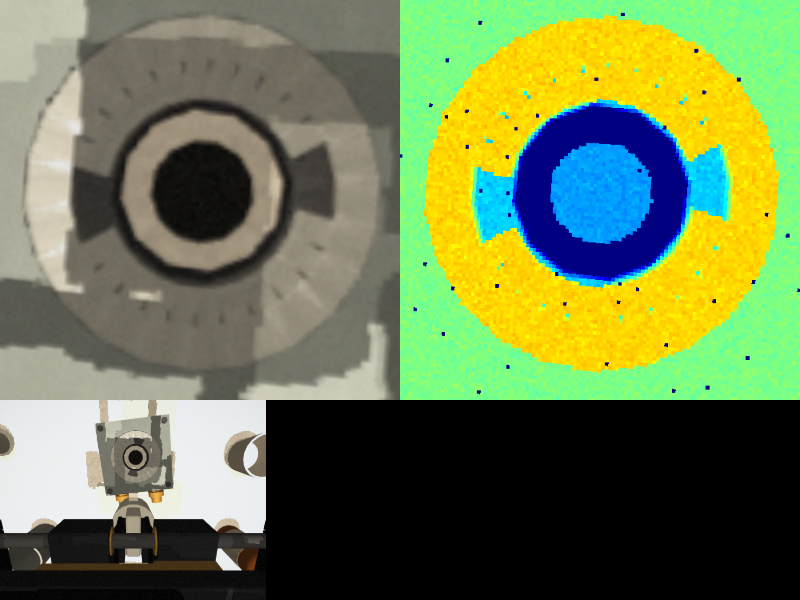

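The rectified mouth view shows the two slots clearly, at about (95,208) and (315,183) in the left panel. I'll measure their angle from the cloud.

```bash
python3 - <<'E'
from h import *
W=np.load('m1.npz')['W'];z=W[...,2]
m=(np.hypot(W[...,0]-.498,W[...,1]-.1525)<.05)&(abs(z-.06)<.003);p=W[m][:,:2]
# robust circle from outer hull
h=cv2.convexHull(p.astype(np.float32))[:,0];A=np.c_[2*h,np.ones(len(h))];s=np.linalg.lstsq(A,(h**2).sum(1),rcond=None)[0];print('outer',s[:2],np.sqrt(s[2]+s[0]**2+s[1]**2))
c=s[:2]
b=(np.hypot(W[...,0]-c[0],W[...,1]-c[1])<.0215)
r=np.hypot(W[...,0]-c[0],W[...,1]-c[1]);pl=(r<.02)&(abs(z-.037)<.004);print('plunger',pl.sum(),np.nanmedian(W[pl],0))
a=np.arctan2(W[...,1]-c[1],W[...,0]-c[0])
sl=(r>.026)&(r<.0305)&(z>.03)&(z<.054)
for k,d in((0,a[sl&(abs(a)<1)]),(180,(a[sl&(abs(a)>2)]%(2*np.pi)-np.pi))):
    d=np.degrees(d);print(k,len(d),d.mean(),np.median(d),np.percentile(d,[1,99]))
print(np.median(z[sl]))
# head yaw
bk=(abs(z-.05)<.003)&(np.hypot(W[...,0]-c[0],W[...,1]-c[1])<.1);print(cv2.minAreaRect(W[bk][:,:2].astype(np.float32)))
E
```

```text
outer [0.49832082 0.15238309] 0.04411141192553977
plunger 618 [0.49804334 0.15249486 0.03686246]
0 72 -4.573926199274722 -4.201766991590451 [-20.49012617  10.70773788]
180 82 -6.131488745840792 -6.152035807725848 [-21.44345157   9.70610154]
0.0398478917587258
((0.49827006459236145, 0.1523832380771637), (0.13033133745193481, 0.13042788207530975), 10.939937591552734)
```

Request:
step_arm([
  [-0.02,-0.0005,0,0,0,-3],
  [-0.02,-0.0005,0,0,0,-3],
  [-0.02,-0.0005,0,0,0,-3],
  [-0.0115,-0.0005,-0.01,0,0,-0.7],
  [0,0,-0.02,0,0,0],
  [0,0,-0.02,0,0,0],
  [0,0,-0.02,0,0,0],
  [0,0,-0.012,0,0,0],
  [0,0,0,0,0,0],
  [0,0,0,0,0,0],
])

```text
time: 8.12
position: [0.4996, 0.1518, 0.3001]
tool_rot: [0.047, 0.999, 0.0, 0.001]
ft_force: [-0.2, 0.3, -1.1]
grip_width: 0.0137
grip_force: 40.0
```

```bash
python3 - <<'E'
from h import *
o=get_obs();r=R.from_quat(o['tool_rot']).as_matrix();print(o['position'],np.degrees(np.arctan2(r[1,0],r[0,0])),r[:,2],o['ft_force'],o['moment'])
for n in('side','wrist'):
  c=camera(n);W=cloud(c,o);z=W[...,2]
  if n=='wrist':
    np.savez('m2.npz',W=W);x=c['pixels']
  else: s=cv2.resize(c['pixels'][185:295,190:300],(440,440),interpolation=2)
  
cv2.imwrite('pics/m2.png',np.hstack([s,cv2.resize(x[100:384,110:400],(360,352)).copy() if 0 else cv2.copyMakeBorder(cv2.resize(x[100:384,110:400],(360,352)),0,88,0,0,0)]))
E
```

```text
[0.49957587 0.15182157 0.30012309] 174.6019966876356 [ 1.09112272e-03  6.55585544e-05 -9.99999403e-01] [-0.19108938  0.26590671 -1.13891353] [ 0.07599139 -0.18618927  0.01587324]
```

View pics/m2.png

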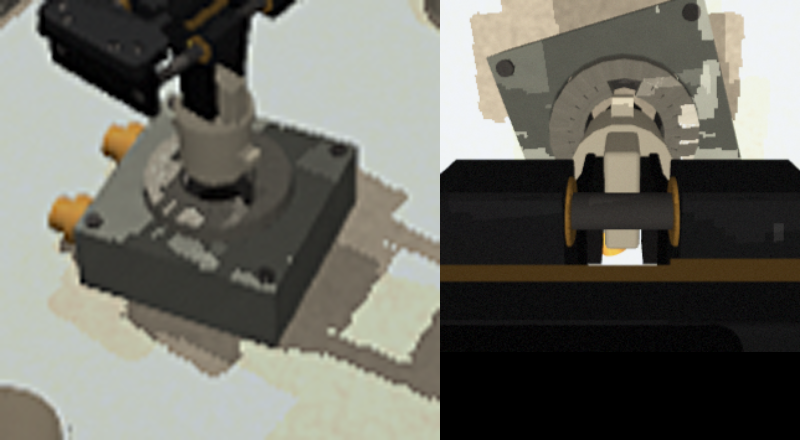

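The cartridge hangs over the mouth with its lug lined up with the slot. I'll descend slowly and watch the force.

Request:
step_arm([
  [-0.0012,0.0006,-0.005,0,0,0],
  [0,0,-0.006,0,0,0],
  [0,0,-0.006,0,0,0],
  [0,0,-0.003,0,0,0],
  [0,0,0,0,0,0],
  [0,0,0,0,0,0],
])

```text
time: 8.98
position: [0.4981, 0.1525, 0.2798]
tool_rot: [0.047, 0.999, 0.0, 0.0]
ft_force: [0.5, -0.1, -2.9]
grip_width: 0.014
grip_force: 40.0
```

Request:
step_arm([
  [0,0,-0.002,0,0,0],
  [0,0,-0.002,0,0,0],
  [0,0,-0.002,0,0,0],
  [0,0,-0.002,0,0,0],
  [0,0,0,0,0,0],
  [0,0,0,0,0,0],
])

```text
time: 9.72
position: [0.498, 0.1526, 0.2717]
tool_rot: [0.047, 0.999, -0.0, 0.0]
ft_force: [0.5, 0.5, -1.0]
grip_width: 0.0136
grip_force: 40.0
```

Request:
step_arm([
  [0,0,-0.002,0,0,0],
  [0,0,-0.002,0,0,0],
  [0,0,-0.002,0,0,0],
  [0,0,-0.002,0,0,0],
  [0,0,0,0,0,0],
  [0,0,0,0,0,0],
])

```text
time: 10.48
position: [0.4981, 0.1526, 0.2641]
tool_rot: [0.047, 0.999, 0.0, 0.0]
ft_force: [-1.3, 0.2, 5.8]
grip_width: 0.014
grip_force: 40.0
```

Request:
step_arm([
  [0,0,-0.002,0,0,0],
  [0,0,-0.002,0,0,0],
  [0,0,-0.002,0,0,0],
  [0,0,-0.001,0,0,0],
  [0,0,0,0,0,0],
  [0,0,0,0,0,0],
  [0,0,0,0,0,0],
])

```text
time: 11.35
position: [0.4981, 0.1526, 0.2576]
tool_rot: [0.047, 0.999, 0.0, 0.0]
ft_force: [-1.3, -0.9, 9.1]
grip_width: 0.0135
grip_force: 40.0
```

Request:
step_arm([
  [0,0,-0.001,0,0,0],
  [0,0,-0.001,0,0,0],
  [0,0,0,0,0,0],
  [0,0,0,0,0,0],
  [0,0,0,0,0,0],
])

```text
time: 11.98
position: [0.4981, 0.1526, 0.2558]
tool_rot: [0.047, 0.999, 0.0, 0.0]
ft_force: [-2.8, -0.2, 11.3]
grip_width: 0.0132
grip_force: 40.0
```

```bash
cat > s.py <<'E'
from h import *
o=get_obs();r=R.from_quat(o['tool_rot']).as_matrix();print(o['time'],o['position'].round(4),'yaw',np.degrees(np.arctan2(r[1,0],r[0,0])).round(2)%360,o['ft_force'].round(2),o['moment'].round(3),o['q'].round(2))
E
python3 s.py
```

```text
11.975 [0.4981 0.1526 0.2558] yaw 174.61 [-2.81 -0.21 11.26] [ 0.008  0.296 -0.026] [ 0.08  0.62  1.82 -0.    0.7  -1.39]
```

Request:
step_arm([
  [0,0,0,0,0,-3],
  [0,0,0,0,0,-3],
  [0,0,0,0,0,-3],
  [0,0,0,0,0,-3],
  [0,0,0,0,0,-3],
  [0,0,0,0,0,0],
])

```text
time: 12.72
position: [0.4986, 0.1526, 0.256]
tool_rot: [0.177, 0.984, 0.0, 0.001]
ft_force: [-1.8, -0.7, 10.3]
grip_width: 0.014
grip_force: 40.0
```

```bash
python3 s.py
```

```text
12.725 [0.4986 0.1526 0.256 ] yaw 159.6 [-1.82 -0.67 10.25] [-0.066  0.08  -0.051] [ 0.08  0.62  1.82 -0.    0.7  -1.13]
```

Turning freely (moment −0.05 Nm), so the lugs are under the roof. Continuing.

Request:
step_arm([
  [0,0,0,0,0,-4],
  [0,0,0,0,0,-4],
  [0,0,0,0,0,-4],
  [0,0,0,0,0,-4],
  [0,0,0,0,0,-4],
  [0,0,0,0,0,-4],
  [0,0,0,0,0,-4],
  [0,0,0,0,0,-4],
  [0,0,0,0,0,-4],
  [0,0,0,0,0,-4],
  [0,0,0,0,0,-4],
  [0,0,0,0,0,0],
])

```text
time: 14.22
position: [0.499, 0.1525, 0.2561]
tool_rot: [0.533, 0.846, 0.001, 0.002]
ft_force: [-0.2, -0.4, 10.7]
grip_width: 0.0137
grip_force: 40.0
```

```bash
python3 s.py
```

```text
14.225 [0.499  0.1525 0.2561] yaw 115.6 [-0.16 -0.4  10.69] [-0.14   0.014  0.002] [ 0.08  0.62  1.82 -0.    0.7  -0.36]
```

Request:
step_arm([
  [0,0,0,0,0,-4],
  [0,0,0,0,0,-4],
  [0,0,0,0,0,-4],
  [0,0,0,0,0,-4],
  [0,0,0,0,0,-2],
  [0,0,0,0,0,0],
  [0,0,0,0,0,0],
])

```text
time: 15.1
position: [0.499, 0.1525, 0.2561]
tool_rot: [0.659, 0.753, 0.001, 0.001]
ft_force: [-0.0, -0.8, 11.5]
grip_width: 0.0136
grip_force: 40.0
```

```bash
python3 s.py
```

```text
15.1 [0.499  0.1525 0.2561] yaw 97.63 [-0.   -0.75 11.52] [-0.101  0.051  0.033] [ 0.08  0.62  1.82 -0.    0.7  -0.05]
```

Request:
step_arm([
  [0,0,0,0,0,-1],
  [0,0,0,0,0,-1],
  [0,0,0,0,0,0],
])

```text
time: 15.48
position: [0.4988, 0.1526, 0.2561]
tool_rot: [0.671, 0.741, 0.001, 0.001]
ft_force: [-0.5, -0.8, 9.8]
grip_width: 0.0137
grip_force: 40.0
```

```bash
python3 s.py
```

```text
15.475 [0.4988 0.1526 0.2561] yaw 95.66 [-0.52 -0.79  9.84] [-0.068  0.052  0.159] [ 0.08  0.62  1.82 -0.    0.7  -0.02]
```

Request:
step_arm([
  [0,0,0,0,0,-1],
  [0,0,0,0,0,-1],
  [0,0,0,0,0,0],
])

```text
time: 15.85
position: [0.4986, 0.1527, 0.256]
tool_rot: [0.684, 0.73, 0.001, 0.001]
ft_force: [-0.8, 0.2, 11.6]
grip_width: 0.014
grip_force: 40.1
```

```bash
python3 s.py
```

```text
15.85 [0.4986 0.1527 0.256 ] yaw 93.76 [-0.79  0.19 11.56] [0.038 0.12  0.554] [ 0.08  0.62  1.82 -0.    0.7   0.02]
```

Hard stop felt (0.55 Nm). I'll back off to the pocket centre and let it rise.

Request:
step_arm([
  [0,0,0,0,0,2],
  [0,0,0,0,0,2],
  [0,0,0,0,0,2],
  [0,0,0,0,0,0.7],
  [0,0,0,0,0,0],
])

```text
time: 16.48
position: [0.4987, 0.1526, 0.256]
tool_rot: [0.641, 0.768, 0.001, 0.001]
ft_force: [-0.9, 0.1, 9.9]
grip_width: 0.014
grip_force: 40.0
```

Request:
step_arm([
  [0,0,0.001,0,0,0],
  [0,0,0.001,0,0,0],
  [0,0,0.001,0,0,0],
  [0,0,0.001,0,0,0],
  [0,0,0.001,0,0,0],
  [0,0,0,0,0,0],
  [0,0,0,0,0,0],
])

```text
time: 17.35
position: [0.4987, 0.1526, 0.2606]
tool_rot: [0.641, 0.768, 0.001, 0.001]
ft_force: [0.2, -0.3, 8.4]
grip_width: 0.0135
grip_force: 40.0
```

```bash
python3 s.py
```

```text
17.35 [0.4987 0.1526 0.2606] yaw 100.29 [ 0.2  -0.3   8.37] [ 0.027  0.006 -0.049] [ 0.08  0.61  1.81  0.    0.71 -0.1 ]
```

Request:
step_arm([
  [0,0,0.001,0,0,0],
  [0,0,0.001,0,0,0],
  [0,0,0,0,0,0],
  [0,0,0,0,0,0],
])

```text
time: 17.85
position: [0.4987, 0.1526, 0.2625]
tool_rot: [0.641, 0.768, 0.001, 0.001]
ft_force: [0.3, 0.0, 6.5]
grip_width: 0.014
grip_force: 40.0
```

```bash
python3 s.py
```

```text
17.85 [0.4987 0.1526 0.2625] yaw 100.29 [0.3  0.01 6.45] [ 0.061 -0.019 -0.115] [ 0.08  0.61  1.81  0.    0.72 -0.1 ]
```

Request:
step_arm([
  [0,0,0.001,0,0,0],
  [0,0,0,0,0,0],
  [0,0,0,0,0,0],
])

```text
time: 18.23
position: [0.4987, 0.1526, 0.2629]
tool_rot: [0.641, 0.768, 0.001, 0.001]
ft_force: [2.9, 1.2, 0.6]
grip_width: 0.0134
grip_force: 40.0
```

```bash
python3 s.py
```

```text
18.225 [0.4987 0.1526 0.2629] yaw 100.29 [2.94 1.24 0.58] [ 0.208 -0.542 -0.022] [ 0.08  0.61  1.81  0.    0.72 -0.1 ]
```

Held from above at 31 mm, so it is locked in the pockets. I'll ease off, release and retreat.

Request:
step_arm([
  [0,0,-0.0005,0,0,0],
  [0,0,0,0,0,0],
  [0,0,0,0,0,0],
])

```text
time: 18.6
position: [0.4987, 0.1526, 0.2628]
tool_rot: [0.641, 0.768, 0.001, 0.001]
ft_force: [3.0, 0.9, 5.1]
grip_width: 0.0134
grip_force: 40.0
```

Request:
step_arm([
  [0,0,0,0,0,0],
  [0,0,0,0,0,0],
  [0,0,0,0,0,0],
  [0,0,0,0,0,0],
  [0,0,0,0,0,0],
], jaw=0.05)

```text
time: 19.23
position: [0.4979, 0.1525, 0.2621]
tool_rot: [0.641, 0.768, -0.0, -0.0]
ft_force: [-0.6, -0.1, -0.1]
grip_width: 0.0487
grip_force: 0.0
```

Request:
step_arm([
  [0,0,0.005,0,0,0],
  [0,0,0.015,0,0,0],
  [0,0,0.03,0,0,0],
  [0,0,0.03,0,0,0],
  [0,0,0.03,0,0,0],
  [0,0,0.02,0,0,0],
  [0,0,0,0,0,0],
  [0,0,0,0,0,0],
])

```text
time: 20.23
position: [0.4976, 0.1525, 0.3921]
tool_rot: [0.641, 0.768, -0.0, -0.0]
ft_force: [0.4, -0.3, 0.3]
grip_width: 0.0501
grip_force: 0.0
```

```bash
python3 s.py; python3 - <<'E'
from w import *
o=get_obs();c=camera('wrist');W=cloud(c,o);z=W[...,2]
m=(np.hypot(W[...,0]-.498,W[...,1]-.1525)<.04)&(z>.097)&(z<.13);p=W[m]
print(len(p),np.median(p,0),cv2.minAreaRect(p[:,:2].astype(np.float32)))
s=camera('side');cv2.imwrite('pics/end.png',np.hstack([cv2.resize(c['pixels'],(400,300)),cv2.resize(s['pixels'],(400,300))]))
E
```

```text
20.225 [0.4976 0.1525 0.3921] yaw 100.31 [ 0.36 -0.26  0.3 ] [-0.036 -0.066  0.058] [ 0.08  0.4   1.71 -0.    1.03 -0.1 ]
750 [0.49858988 0.15290163 0.10458968] ((0.49874332547187805, 0.1516907811164856), (0.013434014283120632, 0.04217958822846413), 10.610225677490234)
```

View pics/end.png

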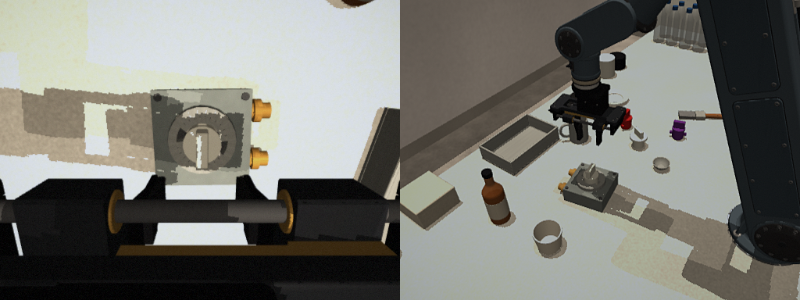

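The wing top is at 104.6 mm, which puts the underside at about 31 mm (locked). The yaw is about 100°, 75° clockwise of the slots. The other things on the counter look undisturbed and the gripper is clear.

```bash
python3 -c "
from rig import hand_in;print(hand_in())"
```

```text
the job is handed in; nothing more can be done
None
```

The cartridge is in the filter head, turned clockwise to its stop and risen into its lock at about 31 mm; the gripper has let go and is clear, and the job is handed in at about 20 s.

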